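Open the child-locked cupboard

ROBOT

A 7-joint arm with a two-finger parallel gripper is mounted at the origin on the work surface. World frame = base frame: x ahead of the robot, y to its left, z up, the work surface at z = 0. Lengths are in m, angles in rad, forces in N, time in s.
With the tool pointing down it reaches from about 0.4 to 0.875 m from the base axis. Payload 6.5 kg.
Tool frame: the origin (TCP) lies between the finger pads; the fingertips stand 14 mm ahead of it and the grasp point (between the pads) lies 5 mm behind it; z points along the fingers, y is the line along which they close (so a half turn about z gives the same grasp; the last joint's range is limited). The gripper opens to 88 mm and grips with 3 to 60 N. Pads are 18 mm wide; open, the fingers measure 123 mm over their backs; the gripper's body (75 mm by 187 mm) begins 45 mm behind the grasp point.
Start: joints at [-1.338, 0.536, -0.004, 1.538, 0.003, 1.067, -0.071], TCP at [0.191, 0.621, 0.253] pointing down, gripper open.
Joint ranges: [-2.7, 2.7], [-0.37, 2.16], [-1.27, 1.26], [0.24, 2.4], [-1.31, 4.45], [0.19, 1.91], [-2.76, 2.76]. Speed limits (rad/s): [2.39, 2.39, 3.14, 3.14, 3.14, 3.14, 3.14].

INTERFACE

Orientations are given as a unit quaternion [w, x, y, z].
In Python, from rig import bot, optics gives the robot as it stands.
- The arm moves only by the shell command python3 -m handwheel 'ROWS' [FORCE]. ROWS is JSON, a list of rows, each a list of 5 numbers: the shift along the world's x, y, z scaled (see below), then the turn about the world's z scaled (see below), then the opening, from -1 (shut) to 1 (fully open), so that 0 is half open. A call has 1 to 20 rows; each row shifts and turns the commanded pose from where the row before left it; what a row does not reach is not made up. The controller multiplies each number of a shift by 500 mm and each number of a turn by 180 degrees. A row lasts 1/12 s, in which the tool goes at most 41.7 mm and 7.16 degrees, less where a joint would pass 70% of its speed; a pose out of reach is approached as far as the arm can. A call with a number of a shift or a turn outside -1 to 1 is refused whole. A call with a gripper value outside its range is refused whole. The fingers move at their own pace and stop on an object; FORCE is the grip in N (left out, the last holds). Time passes only in rows, so rows that do not move let the fingers close. It gives the time, the measured TCP pose, the force, the opening and the grip force at its end, in the units of the state.
- bot.get_state(): the state, without advancing time (a new reading comes with each control period).
- optics.capture(name): name is "scene" or "top"; returns the picture (420x560x3 uint8, red, green, blue); there is no depth.
- optics.camera_info(name): a dict with "fx", "fy", "cx", "cy" (pixels), "R" (3x3) and "t" (3): a world point X has camera coordinates R X + t. Camera axes: x right, y down, z forward; pixel columns grow to the right and rows downward; lengths in m; the calibration is good to about 2 mm. A picture is of the moment at which its call begins. camera_info takes no time and is no camera call.
- bot.close_job(): hands the job in; it is judged then, once.
The state is a dict: "t": time; "joints": joint angles; "qvel": joint speeds; "joint_torque": joint torques, N m; "position": TCP position; "ee_rot": TCP orientation; "ft_force": force on the tool from outside, world axes, zero at the start; "ft_torque": the same for the moment, N m; "grip_width": finger opening in m; "gripper_force": force on a finger pad.
Only numpy, scipy, OpenCV 4.12 (cv2) and the standard library are available. Lean on these libraries where they do the work, as an engineer would, in place of code of your own. Each camera call takes 0.05 s, during which the arm holds its last target. There are 200 camera calls.

TASK

I need to get at the cleaning bottles in the small child-locked cupboard on the worktop. Slide the squat stoneware jar that stands in front of its door well out of the door's swing, keeping it upright on the worktop and leaving the other kitchen things where they are. Then draw the door out until the hidden safety catch stops it, and swing it wide open, about square to the cupboard or further, while pressing the catch's tongue down through the gap above the door.

Things in the scene. Friction and masses are not known exactly. Their poses are not given: they have to be found in the camera images.
- cupboard: Cream worktop cupboard, fixed, 200 mm deep (its x), 380 wide (its y), 300 high with a 15 mm wooden top. Origin: middle of its underside. Its front looks along its own -x, 100 mm from the origin. Seen from the front, the door is on the right (its y from -190 to +20 mm), an open bay with bowls and jars on the left.
- door (a joint): Opening angle of the door: 0 shut, 1.75 rad as wide as it goes. Hinged on a vertical line at its right edge seen from the front. With the catch up it opens to about 0.28 rad, where the catch holds it firmly. Slight hinge friction (about 1 N at the handle) lets it stay where it is left.
- door_hinge (a point): Point on the hinge line, at worktop height, in the plane of the door's inner face (102 mm in front of and 190 mm right of the cupboard's origin). Turns with the door: +y runs from the hinge along the door to its free edge, +x points inward from the door's inner face, z up. The panel is 210 mm long in y, lies from x = -18 to 0 mm and is 28 to 296 mm above the worktop.
- door_handle (a point): Grip point on the upright round steel bar (12 mm thick) of the D-shaped handle: 268 mm above the worktop, 180 mm from the hinge line, 35 mm in front of the door's outer face. Axes as door_hinge. The bar runs from 175 to 288 mm above the worktop; pinch it from above, a finger on either side of it along the door.
- catch_pad (a point): Middle of the push pad on the catch's tongue (white plastic, flat, 34 mm wide along the door): 145 mm from the hinge line, 20 mm behind the door's inner face, its top 268 mm above the worktop when up. Axes as door_hinge. The tongue starts at the door; its upturned hook stands 64 mm behind it. With the door drawn to the catch, the gap above the pad is about 40 mm wide and empty.
- catch (a joint): How far the tongue is pushed straight down: 0 up, 0.018 m fully down; springs back (3 N at first, 7 N at the end). From about 0.009 m its hook passes under the strike below the cupboard's top and the door is free; it presses easily unless the door is being pulled hard against it. Past 0.4 rad of door it may come up again.
- jar: Squat round stoneware storage jar with flat wooden lid, one rigid piece, 120 mm in diameter, 95 mm high, about 0.8 kg, too wide to grasp; stands in front of the door. Origin: middle of its underside. Push it low, at about half its height; it then slides without tipping.
- mill_a: Bystander: wooden pepper mill with white head, 64 mm in diameter, 190 mm high. Origin: middle of its underside.
- mill_b: Bystander: wooden pepper mill with bluish head, 64 mm in diameter, 190 mm high. Origin: middle of its underside.
- oil: Bystander: green glass oil bottle, 62 mm in diameter, 220 mm high. Origin: middle of its underside.
- bowl: Bystander: white bowl, 150 mm in diameter, 65 mm high. Origin: middle of its underside.
- mug: Bystander: mug, 80 mm in diameter, 90 mm high. Origin: middle of its underside.
Things that resemble listed ones, but are neither listed nor needed, are in the scene too. Leave any purple or red look-alike of the jar alone.

How it is judged:
On the way, in this order (a step that is already met when the one before it is completed fails the run):
1. the jar stands upright, out of the door's swing (more than 0.29 m from the hinge line), while the door is still held by its catch (horizontal distance between jar and door_hinge above 0.29 m and angle between jar's own z axis and vertical below 0.1 rad and value of joint door below 0.36 rad), for 0.2 s.
2. the catch is pressed down while the door is drawn out to it (value of joint catch above 0.006 m and value of joint door between 0.17 and 0.5 rad), for 0.05 s.
At the end, for the whole second after the job is handed in: The door stands still, wide open (more than 1.45 rad), and the jar stands upright and still on the worktop, clear of the door's swing (its middle more than 0.27 m from the hinge line) (value of joint door above 1.45 rad and velocity of joint door between -0.05 and 0.05 rad/s and horizontal distance between jar and door_hinge above 0.27 m and angle between jar's own z axis and vertical below 0.1 rad and height (world z) of jar between -0.01 and 0.01 m and linear speed of jar below 0.02 m/s); the robot touches nothing.
It fails at once if the jar is tipped by more than 0.4 rad (angle between jar's own z axis and vertical above 0.4 rad).
It fails at once if another kitchen thing is moved by more than 30 mm (distance of any of mill_a, mill_b, oil, bowl, mug from where it was at the start of the episode above 0.03 m).
It also fails if it takes over 70 s, if anything falls off the work surface, if the arm or the gripper's body presses on something with over 40 N, if the wrist force passes 120 N, or if a joint passes its speed limit or range.

## Working session

There is one attempt and no reset: what is moved stays moved. The work goes in short steps, Python scripts to look and compute and a shell command to move; the robot and the scene stay as the last step left them, time stands still between calls to the robot, and variables do not carry over. Pictures are saved under pics/ and viewed, at most 10 in all, crops included, and the job is handed in when it is done.

```bash
mkdir -p pics; ls
python3 - <<'E'
from rig import bot, optics
import cv2
for n in("scene","top"):
    cv2.imwrite(f"pics/{n}0.png",cv2.cvtColor(optics.capture(n),cv2.COLOR_RGB2BGR)); print(optics.camera_info(n))
print(bot.get_state())
E
```

```text
pics
{'fx': 446.23851895772765, 'fy': 446.23851895772765, 'cx': 283.2845879759415, 'cy': 208.15946615710695, 'R': array([[-0.57763209,  0.8161825 ,  0.01368554],
       [ 0.68494394,  0.49373548, -0.53579574],
       [-0.44406414, -0.30011898, -0.84423672]]), 't': array([ 0.30409733, -0.25430379,  1.37700181])}
{'fx': 421.28717571381793, 'fy': 421.28717571381793, 'cx': 274.3626508517477, 'cy': 208.05166231190967, 'R': array([[ 0.00880956, -0.99994385, -0.00588972],
       [-0.99278226, -0.00804165, -0.1196608 ],
       [ 0.11960672,  0.00690137, -0.99279736]]), 't': array([-0.01648135,  0.51102447,  1.08381651])}
{'t': 0.1, 'joints': array([-1.33821159,  0.53706478, -0.00445145,  1.53874194,  0.00258218,
        1.06730465, -0.07121258]), 'qvel': array([-0.00106196, -0.00413337, -0.00049656, -0.00191682,  0.00020586,
       -0.00097534,  0.00059678]), 'joint_torque': array([ 1.66854508e-03, -5.72078061e+01,  9.93312187e-01, -2.52232182e+01,
       -5.62394166e-02,  1.35074230e-02,  9.92315358e-05]), 'position': array([0.19117846, 0.62070606, 0.25195578]), 'ee_rot': array([-6.78174214e-05,  1.48806859e-01,  9.88865990e-01, -7.53468428e-04]), 'ft_force': array([-0.20938104, -0.00759723, -0.83426278]), 'ft_torque': array([-0.0282845 ,  0.01208165,  0.03564809]), 'gripper_force': 0.0, 'grip_width': 0.08823235905773398}
```

View pics/scene0.png

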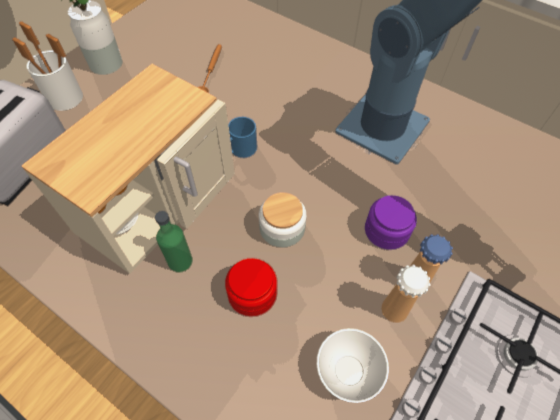

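View pics/top0.png

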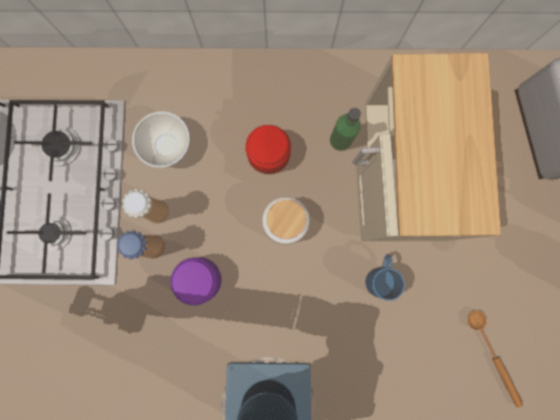

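The scene view shows the white jar with its wooden lid at (283,218) in front of the door, and the red jar at (251,287). The door has a steel handle at (185,175). In the top view the jar is at (287,219), the cupboard top spans about (393,55) to (498,236), and the handle is near (367,155). The mug is at (386,283), the oil bottle at (345,132), the bowl at (161,140), the mills at (135,203) and (131,244), and the purple jar at (196,281).

```bash
cat > h.py <<'E'
import numpy as np, cv2
from rig import bot, optics
def ray(n,uv,z):
    c=optics.camera_info(n); R=np.array(c["R"]); t=np.array(c["t"])
    d=R.T@np.array([(uv[0]-c["cx"])/c["fx"],(uv[1]-c["cy"])/c["fy"],1]); o=-R.T@t
    return o+d*(z-o[2])/d[2]
def proj(n,X):
    c=optics.camera_info(n); p=np.array(c["R"])@np.array(X)+c["t"]
    return np.array([c["fx"]*p[0]/p[2]+c["cx"],c["fy"]*p[1]/p[2]+c["cy"]])
def big(m):
    cs,_=cv2.findContours(m.astype(np.uint8),cv2.RETR_EXTERNAL,cv2.CHAIN_APPROX_NONE); return max(cs,key=cv2.contourArea)
E
python3 - <<'E'
from h import *
im=cv2.imread("pics/top0.png"); hsv=cv2.cvtColor(im,cv2.COLOR_BGR2HSV)
w=cv2.inRange(hsv,(8,90,150),(25,255,255))
def cut(m,x0,y0,x1,y1):
    o=np.zeros_like(m);o[y0:y1,x0:x1]=m[y0:y1,x0:x1];return o
c=big(cut(w,380,40,510,250)); r=cv2.boxPoints(cv2.minAreaRect(c)); q=cv2.approxPolyDP(c,8,True)[:,0]
for p in r: print("rect",p,ray("top",p,.3).round(3))
for p in q: print("poly",p,ray("top",p,.3).round(3))
c=big(cut(w,255,190,320,250)); e=cv2.fitEllipse(c); print("lid",e,ray("top",e[0],.095).round(3))
s=cv2.imread("pics/scene0.png"); ws=cv2.inRange(cv2.cvtColor(s,cv2.COLOR_BGR2HSV),(8,90,150),(25,255,255))
c=big(cut(ws,255,185,315,245)); e=cv2.fitEllipse(c); print("lid scene",e,ray("scene",e[0],.095).round(3))
c=big(cut(ws,20,60,230,200)); 
for p in cv2.approxPolyDP(c,8,True)[:,0]: print("scene poly",p,ray("scene",p,.3).round(3))
for n,p,z in [("mug",(386,283),.09),("oil neck",(354,114),.22),("bowl",(161,140),.065),("millW",(136,203),.18),("millB",(131,244),.18),("purple",(196,281),.09),("red",(268,148),.09),("oilbase",(340,145),0.03)]: print(n,ray("top",p,z).round(3))
cv2.imwrite("pics/crop.png",cv2.resize(im[40:310,310:510],None,fx=2.2,fy=2.2,interpolation=cv2.INTER_CUBIC))
E
```

```text
rect [390.6812   54.09352] [ 0.805 -0.254  0.3  ]
rect [493.1839    49.960342] [ 0.815 -0.468  0.3  ]
rect [500.6344  234.73247] [ 0.429 -0.462  0.3  ]
rect [398.1317  238.86565] [ 0.419 -0.26   0.3  ]
poly [393  54] [ 0.805 -0.259  0.3  ]
poly [399 235] [ 0.427 -0.262  0.3  ]
poly [499 234] [ 0.431 -0.459  0.3  ]
poly [487  54] [ 0.806 -0.455  0.3  ]
lid ((285.9367980957031, 218.85174560546875), (36.676021575927734, 37.01752471923828), 76.55355834960938) [ 0.477 -0.042  0.095]
lid scene ((282.1614074707031, 209.4697723388672), (35.397918701171875, 38.726463317871094), 94.04714965820312) [ 0.478 -0.039  0.095]
scene poly [216  60] [ 0.33  -0.344  0.3  ]
scene poly [199  86] [ 0.422 -0.317  0.3  ]
scene poly [151  63] [ 0.43  -0.462  0.3  ]
scene poly [ 22 166] [ 0.808 -0.452  0.3  ]
scene poly [ 68 199] [ 0.807 -0.315  0.3  ]
scene poly [111 199] [ 0.759 -0.248  0.3  ]
scene poly [216  99] [ 0.432 -0.259  0.3  ]
scene poly [204  85] [ 0.413 -0.31   0.3  ]
mug [ 0.321 -0.287  0.09 ]
oil neck [ 0.703 -0.191  0.22 ]
bowl [0.684 0.286 0.065]
millW [0.502 0.305 0.18 ]
millB [0.408 0.311 0.18 ]
purple [0.322 0.178 0.09 ]
red [0.658 0.005 0.09 ]
oilbase [ 0.684 -0.187  0.03 ]
```

View pics/crop.png

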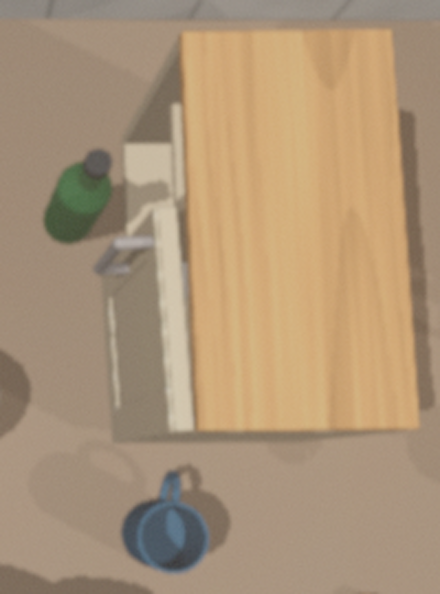

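The jar's middle is at about (0.477, -0.041). The cupboard's front lies at y≈-0.26 with x from 0.427 to 0.807, which matches the given 380 mm. That puts the hinge at (0.427, -0.258), with the door opening towards +y and currently about 0.04 rad ajar. I'll bring the gripper behind the jar (y≈-0.145) with the fingers across x, and push +y.

```bash
python3 -m handwheel '[[0.0432,-0.0535,0.01,-0.0336,0],[0.0432,-0.0535,0.01,-0.0336,0],[0.0432,-0.0535,0.01,-0.0336,0],[0.0432,-0.0535,0.01,-0.0336,0],[0.0432,-0.0535,0,-0.0336,0],[0.0432,-0.0535,0,-0.0336,0],[0.0432,-0.0535,0,-0.0336,0],[0.0432,-0.0535,0,-0.0336,0],[0.0432,-0.0535,0,-0.0336,0],[0.0432,-0.0535,0,-0.0336,0],[0.0432,-0.0535,0,-0.0336,0],[0.0432,-0.0535,0,-0.0336,0],[0,0,0,0,0]]'
python3 -m handwheel '[[0.0045,-0.0742,0,0,0],[0.0045,-0.0742,0,0,0],[0.0045,-0.0742,0,0,0],[0.0045,-0.0742,0,0,0],[0.0045,-0.0742,0,0,0],[0.0045,-0.0742,0,0,0],[0.0045,-0.0742,0,0,0],[0.0045,-0.0742,0,0,0],[0.0045,-0.0742,0,0,0],[0.0045,-0.0742,0,0,0],[0.0045,-0.0742,0,0,0],[0.0045,-0.0742,0,0,0],[0,0,0,0,0],[0,0,0,0,0]]'
```

```text
t: 1.18
position: [0.455, 0.2931, 0.2729]
ee_rot: [0.002, 0.711, 0.704, -0.0]
ft_force: [0.0, -1.2, -0.2]
grip_width: 0.0439
gripper_force: 0.0
t: 2.35
position: [0.477, -0.147, 0.2726]
ee_rot: [0.0, 0.707, 0.707, -0.0]
ft_force: [0.3, 0.6, -0.4]
grip_width: 0.0439
gripper_force: 0.0
```

```bash
python3 -m handwheel '[[0,0,-0.054,0,0],[0,0,-0.054,0,0],[0,0,-0.054,0,0],[0,0,-0.054,0,0],[0,0,-0.054,0,0],[0,0,-0.054,0,0],[0,0,-0.054,0,0],[0,0,-0.053,0,0],[0,0,0,0,0]]'
python3 -m handwheel '[[0,0.02,0,0,0],[0,0.02,0,0,0],[0,0.02,0,0,0],[0,0.02,0,0,0],[0,0.02,0,0,0],[0,0.02,0,0,0],[0,0.02,0,0,0]]'
python3 -m handwheel '[[0,0.02,0,0,0],[0,0.02,0,0,0],[0,0.02,0,0,0],[0,0.02,0,0,0],[0,0.02,0,0,0],[0,0.02,0,0,0],[0,0.02,0,0,0],[0,0.015,0,0,0],[0,0.01,0,0,0],[0,0.005,0,0,0],[0,0,0,0,0],[0,-0.02,0,0,0],[0,-0.03,0,0,0],[0,-0.03,0,0,0],[0,0,0,0,0]]'
python3 - <<'E'
from h import *
for n in("scene","top"): cv2.imwrite(f"pics/{n}1.png",cv2.cvtColor(optics.capture(n),cv2.COLOR_RGB2BGR))
E
```

```text
t: 3.1
position: [0.4747, -0.142, 0.0533]
ee_rot: [-0.004, 0.704, 0.71, -0.002]
ft_force: [-1.2, -0.2, -0.3]
grip_width: 0.0439
gripper_force: 0.0
t: 3.68
position: [0.4786, -0.0753, 0.0585]
ee_rot: [0.002, 0.705, 0.709, 0.0]
ft_force: [0.1, -5.5, 3.1]
grip_width: 0.0442
gripper_force: 2.8
t: 4.93
position: [0.4773, -0.0328, 0.0576]
ee_rot: [0.001, 0.706, 0.708, -0.0]
ft_force: [-1.1, 0.3, 0.3]
grip_width: 0.0442
gripper_force: 0.0
```

View pics/scene1.png

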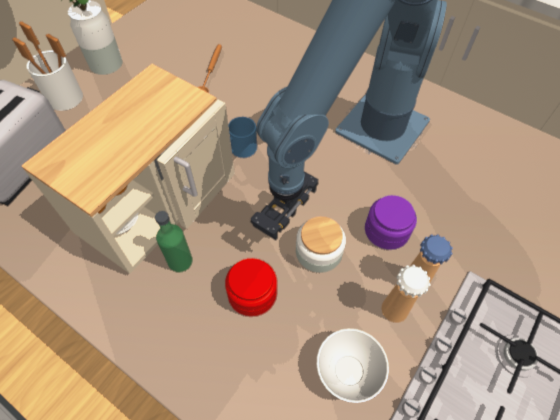

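The scene view shows the jar upright at (322,240), pushed away from the door, with the gripper clear behind it. Everything else is where it was.

Run:
```python
from h import *
s=cv2.imread("pics/scene1.png"); ws=cv2.inRange(cv2.cvtColor(s,cv2.COLOR_BGR2HSV),(8,90,150),(25,255,255))
ws[:,:295]=0; ws[:,350:]=0; ws[:210]=0; ws[265:]=0
e=cv2.fitEllipse(big(ws)); J=ray("scene",e[0],.095); print("jar",J, np.hypot(J[0]-.427,J[1]+.258))
for a in(0.0,.04,.08):
    c_,s_=np.cos(a),np.sin(a)
    for z in(.288,.175):
        X=[.427+.18*c_-.053*s_,-.258+.18*s_+.053*c_,z]; print(a,np.round(X,3),proj("top",X).round(1),proj("scene",X).round(1))
a=cv2.imread("pics/top0.png")[130:185,335:410]; b=cv2.imread("pics/scene0.png")[140:215,150:225]
f=lambda i:cv2.resize(i,(390,int(390*i.shape[0]/i.shape[1])),interpolation=cv2.INTER_CUBIC)
a,b=f(a),f(b); a=cv2.copyMakeBorder(a,0,b.shape[0]-a.shape[0],0,0,cv2.BORDER_CONSTANT); cv2.imwrite("pics/hand.png",np.hstack([a,b]))
```

```text
jar [0.48136273 0.07704478 0.095     ] 0.3394264430108496
0.0 [ 0.607 -0.205  0.288] [367.5 147.7] [182.1 162.8]
0.0 [ 0.607 -0.205  0.175] [357.1 160.4] [190.9 193.5]
0.04 [ 0.605 -0.198  0.288] [364.1 148.8] [185.4 163.7]
0.04 [ 0.605 -0.198  0.175] [354.1 161.4] [193.9 194.4]
0.08 [ 0.602 -0.191  0.288] [360.6 150. ] [188.8 164.5]
0.08 [ 0.602 -0.191  0.175] [351.1 162.4] [197.  195.1]
```

View pics/hand.png

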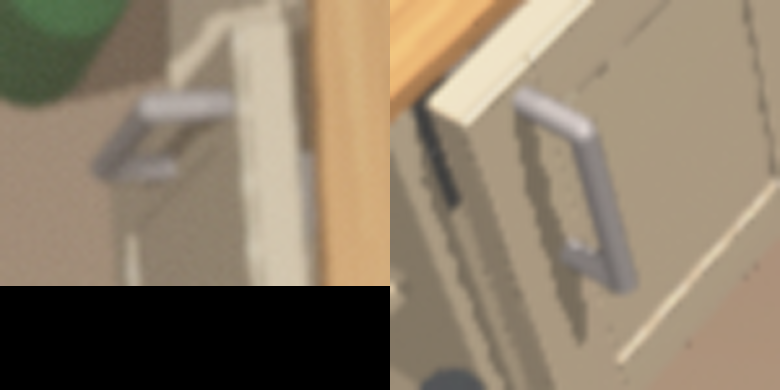

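The handle's top corner is at (363,150) in the top view and (188.5,165) in the scene view. Both fit a bar at about (0.603, -0.197) with the door at about 0.045 rad. The jar is at 0.339 m from the hinge. Next I'll go above the handle and down.

```bash
python3 -m handwheel '[[0,0,0.067,0,0],[0,0,0.067,0,0],[0,0,0.067,0,0],[0,0,0.067,0,0],[0,0,0.067,0,0],[0,0,0.067,0,0],[0,0,0.067,0,0],[0,0,0.067,0,0],[0,0,0.067,0,0],[0.042,-0.0547,0,0.013,0],[0.042,-0.0547,0,0,0],[0.042,-0.0547,0,0,0],[0.042,-0.0547,0,0,0],[0.042,-0.0547,0,0,0],[0.042,-0.0547,0,0,0],[0,0,0,0,0],[0,0,0,0,0],[0,0,0,0,0]]'
```

```text
t: 6.53
position: [0.6035, -0.1926, 0.3582]
ee_rot: [-0.001, 0.69, 0.724, 0.0]
ft_force: [0.8, -0.7, 0.2]
grip_width: 0.0443
gripper_force: 0.0
```

```bash
python3 -m handwheel '[[0,-0.009,-0.03,0,0],[0,0,-0.04,0,0],[0,0,-0.04,0,0],[0,0,-0.04,0,0],[0,0,-0.04,0,0],[0,0,0,0,0],[0,0,0,0,-0.9],[0,0,0,0,-0.9],[0,0,0,0,-0.9],[0,0,0,0,-0.9],[0,0,0,0,-0.9],[0,0,0,0,-0.9]]' 20
```

```text
t: 7.53
position: [0.6026, -0.1997, 0.2646]
ee_rot: [-0.0, 0.691, 0.723, -0.001]
ft_force: [-5.2, -1.1, 5.7]
grip_width: 0.0109
gripper_force: 20.0
```

```bash
python3 -m handwheel '[[-0.0041,0.010,0,0.009,-0.9],[-0.0041,0.010,0,0.009,-0.9],[-0.0041,0.010,0,0.009,-0.9],[-0.0041,0.010,0,0.009,-0.9],[-0.005,0.009,0,0.009,-0.9],[-0.005,0.009,0,0.009,-0.9],[-0.005,0.009,0,0.009,-0.9],[-0.005,0.009,0,0.009,-0.9],[0,0,0,0,-0.9],[0,0,0,0,-0.9]]'
```

```text
t: 8.37
position: [0.5843, -0.1616, 0.2646]
ee_rot: [-0.0, 0.604, 0.797, -0.001]
ft_force: [-6.1, -3.3, 7.2]
grip_width: 0.0113
gripper_force: 20.0
```

```bash
python3 -m handwheel '[[-0.0035,0.006,0,0.004,-0.9],[-0.0035,0.006,0,0.004,-0.9],[0,0,0,0,-0.9]]'; python3 -m handwheel '[[0,0,0,0,0],[0,0,0,0,0],[0,0,0,0,0],[0,0,0.04,0,0],[0,0,0.06,0,0],[0,0,0.06,0,0],[0,0,0.03,0,0],[0,0,0,0,0]]'
python3 - <<'E'
from h import *
for n in("scene","top"): cv2.imwrite(f"pics/{n}2.png",cv2.cvtColor(optics.capture(n),cv2.COLOR_RGB2BGR))
for a in (.24,.26,.28,.3):
    c_,s_=np.cos(a),np.sin(a); g=lambda x,y,z:np.array([.427+y*c_+x*s_,-.258+y*s_-x*c_,z])
    for X in (g(-.018,.21,.296),g(0,.21,.296),g(-.053,.18,.288),g(.02,.145,.268)): print(a,X.round(3),proj("top",X).round(1),proj("scene",X).round(1))
a=cv2.imread("pics/top2.png")[90:250,320:480]; b=cv2.imread("pics/scene2.png")[70:230,110:270]
cv2.imwrite("pics/h2.png",cv2.resize(np.hstack([a,b]),None,fx=2.5,fy=2.5,interpolation=cv2.INTER_CUBIC))
E
```

```text
t: 8.62
position: [0.5823, -0.1586, 0.2647]
ee_rot: [0.004, 0.595, 0.804, -0.001]
ft_force: [2.0, -10.6, -1.3]
grip_width: 0.0113
gripper_force: 20.0
t: 9.28
position: [0.5836, -0.1546, 0.3625]
ee_rot: [0.003, 0.594, 0.804, 0.002]
ft_force: [0.4, -0.5, -0.5]
grip_width: 0.0441
gripper_force: 0.0
0.24 [ 0.627 -0.191  0.296] [361.1 137.3] [180.1 169.9]
0.24 [ 0.631 -0.208  0.296] [369.6 135.3] [172.3 167.2]
0.24 [ 0.589 -0.164  0.288] [347.6 156. ] [202.9 166.6]
0.24 [ 0.573 -0.243  0.268] [383.9 166.4] [181.4 150.3]
0.26 [ 0.625 -0.187  0.296] [359.2 137.9] [182.1 170.3]
0.26 [ 0.63  -0.204  0.296] [367.7 135.8] [174.1 167.8]
0.26 [ 0.587 -0.161  0.288] [346.  156.9] [204.7 166.7]
0.26 [ 0.572 -0.24   0.268] [382.5 166.5] [182.5 150.8]
0.28 [ 0.624 -0.183  0.296] [357.3 138.6] [184.  170.8]
0.28 [ 0.629 -0.2    0.296] [365.7 136.3] [176.  168.4]
0.28 [ 0.585 -0.157  0.288] [344.5 157.9] [206.5 166.8]
0.28 [ 0.572 -0.237  0.268] [381.1 166.7] [183.6 151.3]
0.3 [ 0.622 -0.179  0.296] [355.4 139.3] [186.  171.2]
0.3 [ 0.628 -0.196  0.296] [363.7 136.9] [177.9 168.9]
0.3 [ 0.583 -0.154  0.288] [343.  158.8] [208.3 166.9]
0.3 [ 0.571 -0.234  0.268] [379.7 166.9] [184.8 151.8]
```

View pics/h2.png

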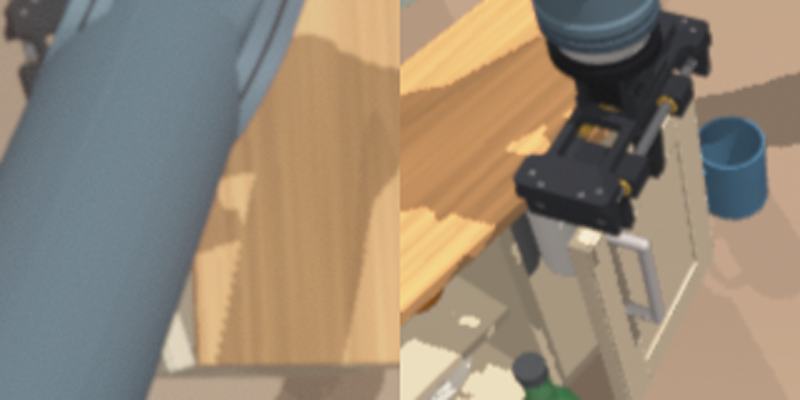

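The crop shows the door drawn out to the catch, with its free corner at about (190,166) and the handle corner at about (211,167) in scene pixels. That agrees with about 0.29 rad. The pull met about 10 N at the end, which is the catch. Next: close the fingers over the pad.

```bash
python3 -m handwheel '[[-0.009,-0.053,0,0,-1],[-0.009,-0.054,0,0,-1],[-0.009,-0.054,0,0,-1],[0,0,0,0,-1],[0,0,0,0,-1],[0,0,0,0,-1]]' 10
python3 - <<'E'
from h import *
for n in("scene",): cv2.imwrite(f"pics/{n}3.png",cv2.resize(cv2.cvtColor(optics.capture(n),cv2.COLOR_RGB2BGR)[70:230,110:270],None,fx=3.5,fy=3.5,interpolation=cv2.INTER_CUBIC))
print(proj("scene",[.570,-.235,.268]))
E
```

```text
t: 9.88
position: [0.5682, -0.2339, 0.3573]
ee_rot: [-0.001, 0.594, 0.804, 0.0]
ft_force: [-0.2, -0.1, -0.4]
grip_width: 0.0057
gripper_force: 0.0
[184.97687388 151.23330044]
```

View pics/scene3.png

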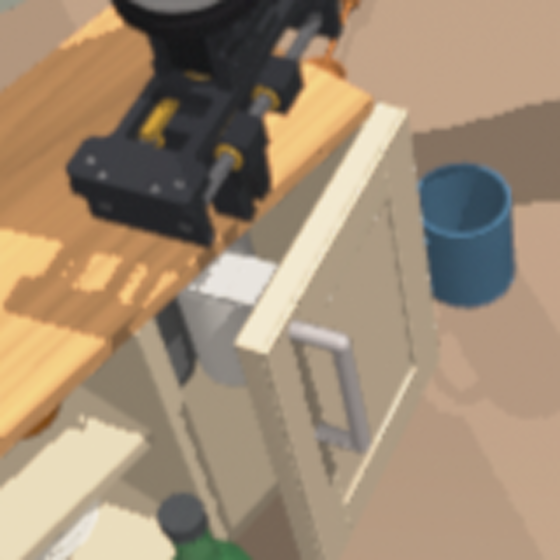

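The finger hangs over the white pad, which is visible at about (235,277) in the crop just behind the door's top edge. The gap is open. Lowering onto it now.

```bash
python3 -m handwheel '[[0.001,-0.003,-0.025,0,-1],[0,0,-0.03,0,-1],[0,0,-0.03,0,-1],[0,0,-0.03,0,-1],[0,0,-0.02,0,-1],[0,0,0,0,-1]]'; python3 -m handwheel '[[0,0,-0.012,0,-1],[0,0,-0.012,0,-1],[0,0,-0.012,0,-1],[0,0,-0.012,0,-1],[0,0,0,0,-1]]'
```

```text
t: 10.43
position: [0.5679, -0.2349, 0.2882]
ee_rot: [-0.002, 0.594, 0.805, -0.001]
ft_force: [0.2, 0.4, 0.1]
grip_width: 0.0001
gripper_force: 0.0
t: 10.85
position: [0.5694, -0.2366, 0.267]
ee_rot: [0.001, 0.594, 0.804, 0.0]
ft_force: [0.7, 0.0, 5.9]
grip_width: 0.0
gripper_force: 2.9
```

Run:
```python
import numpy as np
A=np.r_[.29,np.linspace(.34,1.6,19)]
P=np.array([[.425+.145*np.cos(a)+.009*np.sin(a),-.258+.145*np.sin(a)-.009*np.cos(a)] for a in A]); P[0]=[.5694,-.2366]
for a,d,t in zip(A[1:],np.diff(P,axis=0)/.5,np.diff(A)/np.pi): print(round(a,2),d.round(4),round(t,4))
print(P[-1])
```

```text
0.34 [-0.0094  0.0369] 0.0159
0.41 [-0.0063  0.0193] 0.0223
0.48 [-0.0076  0.0189] 0.0223
0.55 [-0.0089  0.0183] 0.0223
0.62 [-0.0102  0.0176] 0.0223
0.69 [-0.0114  0.0169] 0.0223
0.76 [-0.0125  0.016 ] 0.0223
0.83 [-0.0136  0.0151] 0.0223
0.9 [-0.0146  0.0141] 0.0223
0.97 [-0.0156  0.0131] 0.0223
1.04 [-0.0165  0.0119] 0.0223
1.11 [-0.0173  0.0108] 0.0223
1.18 [-0.018   0.0095] 0.0223
1.25 [-0.0186  0.0083] 0.0223
1.32 [-0.0191  0.0069] 0.0223
1.39 [-0.0196  0.0056] 0.0223
1.46 [-0.0199  0.0042] 0.0223
1.53 [-0.0201  0.0028] 0.0223
1.6 [-0.0203  0.0014] 0.0223
[ 0.42976223 -0.11279903]
```

```bash
python3 -m handwheel '[[-0.005,0.018,0,0.008,-1],[-0.005,0.019,0,0.008,-1],[-0.006,0.019,0,0.022,-1],[-0.0076,0.019,0,0.022,-1],[-0.009,0.018,0,0.022,-1],[-0.010,0.0176,0,0.022,-1],[0,0,0,0,-1]]'
python3 - <<'E'
from h import *
s=bot.get_state();p=s["position"];r=p[:2]-[.425,-.258];print(np.hypot(*r),np.arctan2(r[1],r[0]))
cv2.imwrite("pics/s4.png",cv2.cvtColor(optics.capture("scene"),cv2.COLOR_RGB2BGR))
E
```

```text
t: 11.43
position: [0.5467, -0.1807, 0.2678]
ee_rot: [-0.0, 0.454, 0.891, 0.0]
ft_force: [-1.8, -0.2, 5.8]
grip_width: 0.0009
gripper_force: 2.8
0.14416973046401999 0.5662754058681898
```

View pics/s4.png

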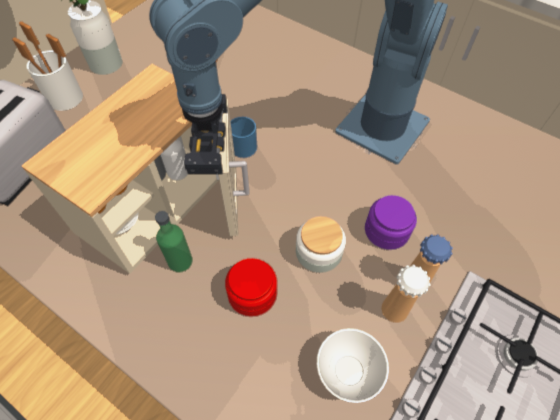

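The view shows the door past the catch at about 0.6 rad, with the handle at (243,178). The jar is still upright at (321,242). I'll carry on round the arc.

```bash
python3 -m handwheel '[[-0.0114,0.0169,0.01,0.0223,-1],[-0.0125,0.016,0.01,0.0223,-1],[-0.0136,0.0151,0.01,0.0223,-1],[-0.0146,0.0141,0,0.0223,-1],[-0.0156,0.0131,0,0.0223,-1],[-0.0165,0.0119,0,0.0223,-1],[-0.0173,0.0108,0,0.0223,-1],[-0.018,0.0095,0,0.0223,-1],[0,0,0,0,-1]]'; python3 -m handwheel '[[-0.0186,0.0083,0,0.0223,-1],[-0.0191,0.0069,0,0.0223,-1],[-0.0196,0.0056,0,0.0223,-1],[-0.0199,0.0042,0,0.0223,-1],[-0.0201,0.0028,0,0.0223,-1],[-0.015,0.001,0,0.0223,-1],[-0.012,0.0,0,0,-1],[-0.008,0,0,0,-1],[0,0,0,0,-1]]'
python3 - <<'E'
from h import *
cv2.imwrite("pics/s5.png",cv2.cvtColor(optics.capture("scene"),cv2.COLOR_RGB2BGR))
E
```

```text
t: 12.23
position: [0.4864, -0.1272, 0.2823]
ee_rot: [-0.0, 0.191, 0.982, 0.0]
ft_force: [-1.4, 1.0, 2.8]
grip_width: 0.0009
gripper_force: 1.4
t: 12.98
position: [0.4212, -0.1137, 0.2824]
ee_rot: [-0.0, -0.015, 1.0, -0.0]
ft_force: [-0.7, -1.3, 3.1]
grip_width: 0.0007
gripper_force: 1.4
```

View pics/s5.png

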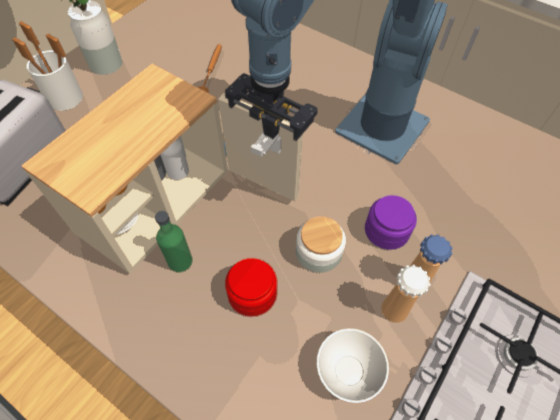

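The door now stands wide open at about 1.65 rad, with the finger still on the pad at (265,145). The jar at (321,242) and the other things are undisturbed. I'll ease off, lift clear and check.

```bash
python3 -m handwheel '[[0.008,0,0.01,0,-1],[0.008,0,0.02,0,-1],[0,0,0.04,0,-1],[0,0,0.06,0,-1],[0,0,0.06,0,-1],[0,0,0.06,0,-1],[0.03,0.06,0,0,-1],[0.03,0.06,0,0,-1],[0.03,0.06,0,0,-1],[0.03,0.06,0,0,-1],[0.03,0.06,0,0,-1],[0.03,0.06,0,0,-1],[0.03,0.06,0,0,-1],[0,0.06,0,0,-1],[0,0.06,0,0,-1],[0,0,0,0,-1],[0,0,0,0,-1],[0,0,0,0,-1],[0,0,0,0,-1]]'
python3 - <<'E'
from h import *
a,b=[cv2.cvtColor(optics.capture(n),cv2.COLOR_RGB2BGR) for n in("top","scene")]
cv2.imwrite("pics/f.png",cv2.resize(np.hstack([a,b]),(800,300),interpolation=cv2.INTER_AREA))
for t in(1.4,1.5,1.6,1.7):
    c_,s_=np.cos(t),np.sin(t); X=[.426+.21*c_,-.258+.21*s_,.296]; print(t,proj("top",X)*.714,proj("scene",X)*.714+[400,0])
E
```

```text
t: 14.62
position: [0.5349, 0.1553, 0.4073]
ee_rot: [-0.0, -0.016, 1.0, -0.0]
ft_force: [-0.8, 0.1, -0.6]
grip_width: 0.0003
gripper_force: 0.0
1.4 [209.03157486 154.83488587] [602.19342765 107.20253562]
1.5 [208.10138741 162.23369557] [606.94393068 103.18752163]
1.6 [207.91527507 169.7357261 ] [611.06181281  98.90121552]
1.7 [208.48175421 177.26713523] [614.51625733  94.40216867]
```

View pics/f.png

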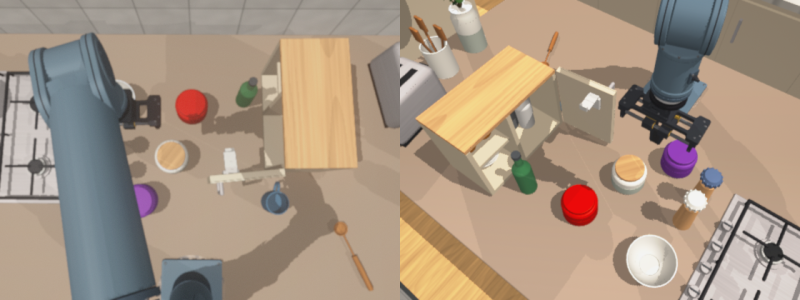

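The final pictures show the door's free corner at about (208,175) in the top half. That is about 1.66 rad, and the jar is upright and clear, with the robot touching nothing.

```bash
python3 -c "
from rig import bot; print(bot.close_job())"
```

```text
the job is handed in; nothing more can be done
None
```

The jar stands upright about 0.34 m from the hinge, the catch was pressed, the door is open to about 1.65 rad, no other kitchen thing was visibly moved, and the job is handed in (no verdict came back).

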